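# Fit the 24-well tube block on the mixing heater and hold it down

### The arm

A 7-joint arm with a two-finger parallel gripper is mounted at the origin on a cart in front of the work surface, level with it; the furniture and walls round the work are solid. World frame = base frame: x ahead of the robot, y to its left, z up, the work surface at z = 0. Lengths are in m, angles in rad, forces in N, time in s.
With the tool pointing down it reaches from about 0.4 to 0.85 m from the base axis. Payload 4.5 kg.
Tool frame: the origin (TCP) lies on the centre line of the jaws, within the pads' length; the fingertips stand 22 mm ahead of it and the grasp point (between the pads) lies 3 mm ahead of it (bot.nose_length is the distance from the TCP to the fingertips, in m); z points along the fingers, y is the direction in which the jaws open and shut (so a half turn about z gives the same grasp; the last joint's range is limited). The gripper opens to 85 mm and grips with 20 to 120 N. Pads are 22 mm wide; open, the fingers measure 114 mm over their backs; the gripper's body (76 mm by 85 mm) begins 54 mm behind the grasp point. The pads swing forward as they close: fully open they stand 13 mm farther back than shut.
Start: joints at [1.349, 0.689, -0.195, 1.565, 0.157, 0.902, -0.215], TCP at [0.158, -0.605, 0.253] pointing down, gripper open.
Joint ranges: [-3.01, 3.01], [-0.46, 2.08], [-1.47, 1.51], [0.13, 2.56], [-1, 4.14], [0.04, 2.09], [-2.66, 2.66]. Speed limits (rad/s): [2.57, 2.57, 3.14, 3.14, 3.14, 3.14, 3.14].

### API

Orientations are given as a unit quaternion [x, y, z, w].
In Python, from rig import bot, eyes, order gives the robot as it stands. The module is installed in compiled form; this text tells all that it offers.
- The arm moves only by the tool send_rows, never from a script. Its argument "series" is a list of rows, each a list of 7 numbers: the shift along the world's x, y, z in mm, then the turn, a rotation vector about the world's x, y, z in degrees, then the finger opening in mm, from 0 to 85.4. A call has exactly 8 rows; each row shifts and turns the commanded pose from where the row before left it; what a row does not reach is not made up. A row lasts 1/8 s, in which the tool goes at most 62.5 mm and 10.7 degrees, less where a joint would pass 70% of its speed; a pose out of reach is approached as far as the arm can. A call is refused whole if a number of a shift passes 62.5 or a number of a turn 10.7, either way. A call with a gripper value outside its range is refused whole. The fingers move at their own pace and stop on an object; "squeeze" is the grip in N (left out, the last holds). Time passes only in rows, so rows that do not move let the fingers close, or fill a call up. It gives the time, the measured TCP pose, the force and the opening at its end, in the units of the state.
- bot.get_state(): the state, without advancing time (a new reading comes with each control period).
- eyes.capture(name): name is "scene" or "top" or "wrist"; returns a dict with "img" (420x560x3 uint8, red, green, blue), "fov_y" (degrees; the focal length in pixels is half the picture's height over the tangent of half this angle, whatever the lens; pixels are square), "cx", "cy" (the principal point, pixels), "rvec" (rotation vector, rad) and "tvec" (3), from world to camera coordinates, as OpenCV has them; the wrist camera has in their place "tool_from_camera" (4x4, takes a point from camera to tool coordinates, whose origin is the TCP and whose axes are the flange's). Camera axes: x right, y down, z forward; pixel columns grow to the right and rows downward; lengths in m; the calibration is good to about 2 mm. The wrist camera is an equidistant fisheye: a pixel r from the principal point sees the ray r / f radians off the axis. A picture is of the moment at which its call begins: read the wrist's pose just before it. There is no depth.
- order.hand_in(): hands the job in, once; it reports no verdict.
The state is a dict: "clock": time; "joints": joint angles; "joint_velocities": joint speeds; "tau": joint torques, N m; "tcp_pos": TCP position; "eef_rot": TCP orientation; "ft_force": force on the tool from outside, world axes, zero at the start; "torque": the same for the moment, N m; "gripper_width": finger opening in m.
Only numpy, scipy, OpenCV 4.12 (cv2) and the standard library are available. Lean on these libraries where they do the work, as an engineer would, in place of code of your own. Each camera call takes 0.05 s, during which the arm holds its last target. There are 200 camera calls.

### The job

Fit the aluminium tube block with the 24 small wells on the mixing heater: set it on the dark loading ledge at the heater's left end, slide it to the right along the guides until it drops onto the locating pin hidden under it, then press it fully down against the springs. Finish holding it there, still gripped and pressed down, so that I can do up the clamp screw. Leave the other block where it stands.

Things in the scene. Friction and masses are not known exactly. Their poses are not given: they have to be found in the camera images.
- mixer: Light grey mixing heater, fixed, 120 (its x) x 214 (its y) mm, 61 mm high (black clamp-screw head on the rear cheek: 77). Origin: centre of its underside; x away from the robot, y to its left end, z up. Left to right: dark loading ledge (y +107 to +47 mm), sprung metal plate (y +46.5 to -43), sloping console with display (y -44 to -107). Ledge and unloaded plate are level, z 52 mm.
- ledge (a point): Middle of the loading ledge's top, 62 mm left of the pin: set the block down here, its long side across the channel. Ledge and plate form a channel along the mixer's y, between guide cheeks 87 mm apart (1.5 mm play on either side of a block) that rise 4 mm over the ledge, then flare outward at 45 degrees to z 61 mm; open above.
- heat_plate (a joint): How far the sprung plate is pressed down, m: 0 = up, level with the ledge; 0.008 = fully down on its stop. It starts to move at 1 N (springs 0.8 N per mm) and takes 7.4 N, block's weight included, to reach the stop: 2 to 4 N of push on a dropped block. It springs back up when let go.
- pin_tip (a point): Tip of the fixed steel locating pin, in a hole in the plate, on the mixer's centre line at y +15 mm, z 51.5 mm (0.5 mm below the unloaded plate's top). Pin 10 mm thick, its top 2.5 mm tapered to 7 mm. The block rides over it until its bore is above it; set free there it drops 3 to 5 mm by its own weight. Pressed home it stands 8 mm below the ledge.
- block_24: The block to fit: aluminium, 84 (its x) x 56 (its y) x 42 mm high, 24 small wells (6 by 4) on top, 0.38 to 0.52 kg, loose. Origin: centre of its underside, where its bore for the pin is (12.5 mm wide, 12 mm deep). Either way round fits, its 84 mm side along the mixer's x. Grip it across the 56 mm, fingertips 12 mm or more above its underside, to clear the ledge when it is pressed home.
- block_8: The block to leave alone: same size and metal, but 8 large wells (4 by 2) on top. Origin: centre of its underside.

How it is judged:
On the way, in this order (a step that is already met when the one before it is completed fails the run):
1. the 24-well block has been set on the loading ledge: level, its underside within 3 mm of the ledge's height and touching the heater, its middle 35 to 80 mm left of the pin (y of block_24 in the frame of pin_tip between 0.035 and 0.08 m and z of block_24 in the frame of mixer between 0.049 and 0.055 m and x of block_24 in the frame of mixer between -0.004 and 0.004 m and angle between block_24's own z axis and vertical below 0.08 rad and contact force between block_24 and mixer above 0.8 N), for 0.1 s.
2. it has been slid on between the guides, its underside still within 3 mm of the ledge's height, its middle 7 to 28 mm left of the pin (y of block_24 in the frame of pin_tip between 0.007 and 0.028 m and z of block_24 in the frame of mixer below 0.055 m), for 0.05 s.
3. it has dropped onto the pin: its bore within 4 mm of the pin's axis and its underside at least 1.5 mm below the ledge's height (horizontal distance between block_24 and pin_tip below 0.004 m and z of block_24 in the frame of mixer below 0.0505 m), for 0.1 s.
At the end, for the whole second after the job is handed in: The 24-well block is on the pin (within 3 mm), level (0.06 rad), square in the guides (0.07 rad), the plate pressed at least 6.5 of its 8 mm, the block's underside at most 45.8 mm over the bench, the fingers still holding it; the 8-well block is within 15 mm of where it was (value of joint heat_plate above 0.0065 m and z of block_24 in the frame of mixer below 0.0458 m and horizontal distance between block_24 and pin_tip below 0.003 m and angle between block_24's own z axis and vertical below 0.06 rad and angle between the x axis of block_24 and the x axis of mixer, either way round below 0.07 rad and contact force between the fingers and block_24 above 1 N and linear speed of block_24 below 0.02 m/s and distance of block_8 from where it was at the start of the episode below 0.015 m); the arm keeps its last pose, push and grip.
It fails at once if the 8-well block is moved by more than 15 mm (distance of block_8 from where it was at the start of the episode above 0.015 m).
It also fails if it takes over 43 s, if anything falls off the work surface, if the arm or the gripper's body presses on something with over 40 N, if the wrist force passes 120 N, or if a joint passes its speed limit or range.

## Working session

There is one attempt and no reset: what is moved stays moved. The work goes in short steps, Python scripts to look and compute and a tool call to move; the robot and the scene stay as the last step left them, time stands still between calls to the robot, and variables do not carry over. Pictures are saved under pics/ and viewed, about 8 in all and at most 12, crops included, and the job is handed in when it is done.

Besides the shell and the picture viewer there is one more tool, called after "Emit:" as name([rows], argument=value, ...), one row to a line, values as JSON. send_rows: Moves the arm, as the interface text tells. Its arguments: {"type":"object","properties":{"series":{"type":"array"},"squeeze":{"type":"number"}},"required":["series"]}

```bash
mkdir -p pics; cat > h.py <<'E'
import numpy as np, cv2
from scipy.spatial.transform import Rotation as R
from rig import bot, eyes, order
def cap(n):
    s=bot.get_state(); c=eyes.capture(n); c['s']=s; c['n']=n
    c['f']=c['img'].shape[0]/2/np.tan(np.radians(c['fov_y'])/2); return c
def ray(c,u,v):
    x=(u-c['cx'])/c['f']; y=(v-c['cy'])/c['f']
    if c['n']=='wrist':
        r=np.hypot(x,y); k=np.sin(r)/r if r>1e-9 else 1
        d=np.array([x*k,y*k,np.cos(r)]); T=c['tool_from_camera']
        Q=R.from_quat(c['s']['eef_rot']).as_matrix()
        return Q@T[:3,3]+c['s']['tcp_pos'], Q@T[:3,:3]@d
    M=cv2.Rodrigues(np.array(c['rvec'],float))[0]; t=np.array(c['tvec'],float).ravel()
    return -M.T@t, M.T@np.array([x,y,1.])
def onz(c,u,v,z):
    o,d=ray(c,u,v); return o+d*(z-o[2])/d[2]
def proj(c,P):
    P=np.array(P,float)
    if c['n']=='wrist':
        Q=R.from_quat(c['s']['eef_rot']).as_matrix(); T=c['tool_from_camera']
        p=T[:3,:3].T@(Q.T@(P-c['s']['tcp_pos'])-T[:3,3]); a=np.arctan2(np.hypot(*p[:2]),p[2]); q=p[:2]/np.hypot(*p[:2])*a
    else:
        M=cv2.Rodrigues(np.array(c['rvec'],float))[0]; p=M@P+np.array(c['tvec'],float).ravel(); q=p[:2]/p[2]
    return q*c['f']+[c['cx'],c['cy']]
def tri(c1,p1,c2,p2):
    o,d=ray(c1,*p1);o2,e=ray(c2,*p2)
    k=np.linalg.lstsq(np.c_[d,-e],o2-o,rcond=None)[0]; a=o+k[0]*d;b=o2+k[1]*e
    return (a+b)/2, np.linalg.norm(a-b)
def save(c,f): cv2.imwrite('pics/'+f,c['img'][:,:,::-1])
E
python3 - <<'E'
from h import *
import pickle
for n in('top','scene'):
    c=cap(n); save(c,n+'0.png'); pickle.dump(c,open(n+'.pkl','wb')); print(n,c['fov_y'],c['cx'],c['cy'],ray(c,280,210))
print(bot.get_state()); print(bot.nose_length)
E
```

```text
top 51.00056392933194 280.8890741580599 208.85576681550882 (array([0.32911975, 0.09419557, 0.93929637]), array([ 0.17498195, -0.00115732, -0.98457646]))
scene 51.88139386675589 282.85086484436465 209.4358524820101 (array([0.04309979, 0.48861498, 0.66880692]), array([ 0.55166468, -0.43481496, -0.71179165]))
{'clock': 0.1, 'joints': array([ 1.34878795,  0.68990747, -0.19450825,  1.56626642,  0.15729207,
        0.90252054, -0.21509021]), 'joint_velocities': array([-0.00126231, -0.0032203 ,  0.0003782 , -0.00358386,  0.00011035,
        0.00012071,  0.00075868]), 'tau': array([-2.31776801e-03, -5.40600049e+01, -1.27132840e+00, -1.58985794e+01,
        9.34126438e-03,  4.34552916e-03,  1.64787548e-05]), 'tcp_pos': array([ 0.15795161, -0.6041258 ,  0.2525523 ]), 'eef_rot': array([ 9.91826238e-01,  1.27593029e-01, -1.73236184e-04, -8.38379518e-04]), 'ft_force': array([-0.60419767,  0.31691478, -0.844175  ]), 'torque': array([ 0.03425503, -0.0256084 , -0.01554555]), 'gripper_width': 0.08572607976725372}
0.022
```

View pics/top0.png

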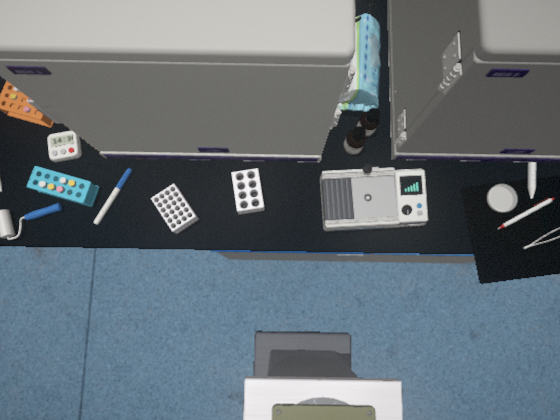

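View pics/scene0.png

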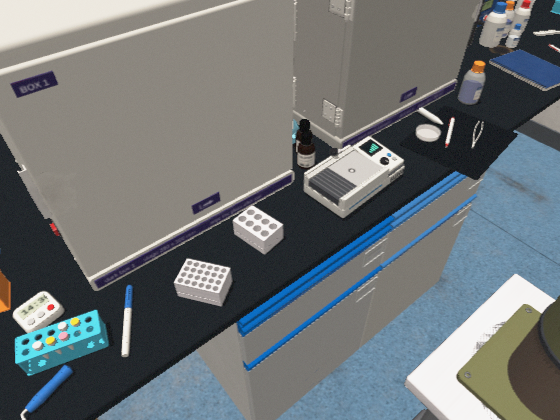

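Top view: the 24-well block is at about (174,208) and turned, the 8-well block at (247,190), the mixer at (374,198) with its dark ledge at (337,198). The scene view shows the 24-well block at (203,278).

```bash
python3 - <<'E'
from h import *
import pickle
C={n:pickle.load(open(n+'.pkl','rb')) for n in('top','scene')}
for n,roi in(('top',[(140,170,65,70),(222,160,50,60),(312,155,125,82)]),('scene',[(168,250,72,60),(228,200,62,60),(298,125,115,95)])):
    c=C[n]; g=cv2.cvtColor(c['img'],cv2.COLOR_RGB2GRAY)
    for k,(x,y,w,h) in enumerate(roi):
        p=g[y:y+h,x:x+w]; t,m=cv2.threshold(p,0,255,cv2.THRESH_OTSU)
        m=cv2.morphologyEx(m,cv2.MORPH_CLOSE,np.ones((7,7))) 
        cs=max(cv2.findContours(m,0,2)[0],key=cv2.contourArea); 
        r=cv2.minAreaRect(cs); b=cv2.boxPoints(r)+[x,y]
        print(n,k,t,np.round(b,1).tolist())
        if n=='top':
            for z in (0.042,0.061): 
                B=np.array([onz(c,*q,z) for q in b]); print(z,np.round(B.mean(0),4),np.round(B[:,:2],3).tolist(),[round(np.linalg.norm(B[i]-B[i-1]),4) for i in range(4)])
A=[cv2.resize(C['top']['img'][155:240,140:260],None,fx=5,fy=5,interpolation=2),cv2.resize(C['scene']['img'][195:310,165:300],None,fx=4,fy=4,interpolation=2)]
h=max(a.shape[0] for a in A); w=max(a.shape[1] for a in A)
E
```

```text
top 0 123.0 [[149.8, 198.2], [173.5, 182.3], [197.1, 217.6], [173.3, 233.5]]
0.042 [0.4892 0.3137 0.042 ] [[0.508, 0.364], [0.543, 0.317], [0.469, 0.264], [0.436, 0.311]] [np.float64(0.0902), np.float64(0.0586), np.float64(0.0908), np.float64(0.0578)]
0.061 [0.4858 0.3091 0.061 ] [[0.505, 0.358], [0.539, 0.312], [0.466, 0.26], [0.433, 0.306]] [np.float64(0.0883), np.float64(0.0574), np.float64(0.0889), np.float64(0.0565)]
top 1 135.0 [[230.0, 171.6], [257.7, 167.3], [264.0, 207.4], [236.4, 211.7]]
0.042 [0.5311 0.1628 0.042 ] [[0.569, 0.2], [0.579, 0.142], [0.494, 0.126], [0.483, 0.183]] [np.float64(0.0868), np.float64(0.0587), np.float64(0.087), np.float64(0.0578)]
0.061 [0.5268 0.1613 0.061 ] [[0.563, 0.197], [0.574, 0.141], [0.49, 0.126], [0.48, 0.181]] [np.float64(0.085), np.float64(0.0575), np.float64(0.0851), np.float64(0.0566)]
top 2 125.0 [[320.7, 168.7], [425.5, 165.2], [427.5, 224.6], [322.7, 228.1]]
0.042 [ 0.5213 -0.1026  0.042 ] [[0.579, 0.009], [0.591, -0.213], [0.464, -0.212], [0.453, 0.005]] [np.float64(0.1261), np.float64(0.222), np.float64(0.1267), np.float64(0.2166)]
0.061 [ 0.5173 -0.0984  0.061 ] [[0.573, 0.011], [0.585, -0.206], [0.461, -0.205], [0.45, 0.007]] [np.float64(0.1234), np.float64(0.2173), np.float64(0.124), np.float64(0.212)]
scene 0 112.0 [[170.9, 294.0], [180.1, 255.4], [234.0, 268.2], [224.8, 306.9]]
scene 1 113.0 [[215.0, 211.3], [246.7, 183.6], [289.0, 232.0], [257.4, 259.7]]
scene 2 113.0 [[274.4, 156.4], [347.2, 93.9], [408.5, 165.4], [335.6, 227.9]]
```

Emit:
send_rows([
  [34,38,0,0,0,0,85],
  [34,38,0,0,0,0,85],
  [34,38,0,0,0,0,85],
  [34,38,0,0,0,0,85],
  [34,38,0,0,0,0,85],
  [34,38,0,0,0,0,85],
  [34,38,0,0,0,0,85],
  [34,38,0,0,0,0,85],
])

```text
clock: 1.1
tcp_pos: [0.431, -0.2993, 0.2531]
eef_rot: [0.992, 0.128, -0.0, -0.0]
ft_force: [-0.0, -0.1, -0.7]
gripper_width: 0.0854
```

Emit:
send_rows([
  [5,30,0,0,0,-2,85],
  [5,30,0,0,0,-2,85],
  [5,30,0,0,0,-2,85],
  [5,30,0,0,0,-2,85],
  [5,30,0,0,0,-2,85],
  [5,30,0,0,0,-2,85],
  [5,20,0,0,0,0,85],
  [0,0,0,0,0,0,85],
])

```text
clock: 2.1
tcp_pos: [0.4654, -0.099, 0.2531]
eef_rot: [1.0, 0.025, -0.0, -0.0]
ft_force: [0.1, 0.1, 0.9]
gripper_width: 0.085
```

```bash
python3 - <<'E'
from h import *
import pickle
c=cap('wrist'); save(c,'w1.png'); pickle.dump(c,open('w1.pkl','wb')); print(c['tool_from_camera'],c['s']['tcp_pos'],c['s']['eef_rot'],c['s']['ft_force'],c['f'],c['cx'],c['cy'])
for p in((.518,-.099,.061),(.518,.009,.052)): print(proj(c,p))
E
```

```text
[[ 7.69006638e-04 -9.60820527e-01 -2.77170207e-01  6.96293600e-02]
 [ 9.99999700e-01  7.12524915e-04  3.04498251e-04  1.78525227e-04]
 [-9.50774916e-05 -2.77170358e-01  9.60820786e-01 -1.20424032e-01]
 [ 0.00000000e+00  0.00000000e+00  0.00000000e+00  1.00000000e+00]] [ 0.46538297 -0.09904555  0.25314051] [ 9.99686139e-01  2.50497692e-02 -1.24919010e-04 -3.43173908e-04] [0.12601878 0.1146364  0.92673067] 325.19226210127806 277.2222233082203 205.32355883276938
[279.84328298 131.70037342]
[173.33285154 128.35356487]
```

View pics/w1.png

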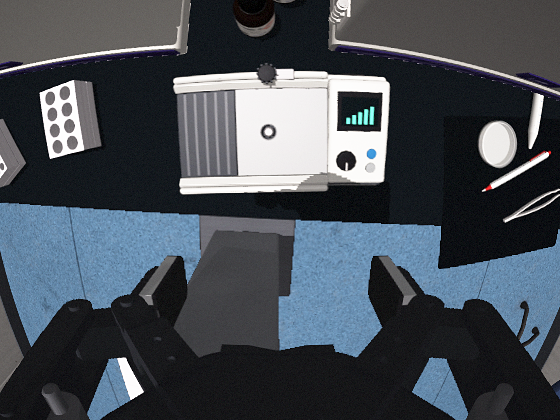

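Wrist view: the pin hole is at (268,131), the ledge spans u 179–237, v 92–177, and the console is to the right. Next I measure the pin and the yaw.

```bash
python3 - <<'E'
from h import *
import pickle
c=pickle.load(open('w1.pkl','rb')); t=pickle.load(open('top.pkl','rb'))
def cen(c,u,v,r,th):
    g=cv2.cvtColor(c['img'],cv2.COLOR_RGB2GRAY)[v-r:v+r+1,u-r:u+r+1]
    n,l,s,q=cv2.connectedComponentsWithStats((g<th).astype(np.uint8)); k=1+np.argmax(s[1:,4]); return q[k]+[u-r,v-r],s[k]
pw,s=cen(c,268,131,13,150); pt,s2=cen(t,368,198,7,150); print(pw,s,pt,s2)
print('pin tri',tri(c,pw,t,pt), 'on z',onz(c,*pw,.052),onz(t,*pt,.052))
g=cv2.cvtColor(c['img'],cv2.COLOR_RGB2GRAY).astype(float)
# plate/ledge border
P=[]
for v in range(100,170,5):
    d=np.diff(cv2.GaussianBlur(g,(3,3),0)[v,228:246]); P.append(onz(c,228.5+d.argmax(),v,.052)[:2])
P=np.array(P); k=np.polyfit(P[:,0],P[:,1],1); print('border yaw',np.degrees(np.arctan(-k[0])),P.mean(0))
# left mixer end of ledge
P=[]
for v in range(100,170,5):
    d=np.diff(cv2.GaussianBlur(g,(3,3),0)[v,168:190]); P.append(onz(c,168.5+d.argmax(),v,.052)[:2])
P=np.array(P); k=np.polyfit(P[:,0],P[:,1],1); print('end yaw',np.degrees(np.arctan(-k[0])),P.mean(0))
# cheek inner edges over plate
for lo,hi,us,f in((82,100,range(182,232,4),1),(168,190,range(182,232,4),-1)):
    P=[]
    for u in us:
        d=np.diff(cv2.GaussianBlur(g,(3,3),0)[lo:hi,u]); v=lo+.5+(d.argmin() if f>0 else d.argmax()); P.append(onz(c,u,v,.052)[:2])
    P=np.array(P); k=np.polyfit(P[:,1],P[:,0],1); print('cheek yaw',np.degrees(np.arctan(-k[0])),np.median(P,0),k[0]*-.03+k[1])
im=cv2.resize(c['img'][65:205,165:305],None,fx=4,fy=4,interpolation=2); cv2.imwrite('pics/w1c.png',im[:,:,::-1])
E
```

```text
[267.96212121 131.40151515] [  6   6  15  16 132] [367.4516129  196.93548387] [ 3  3  8  7 31]
pin tri (array([ 0.51747052, -0.08705995,  0.05103995]), np.float64(0.0008941160596786177)) on z [ 0.51723182 -0.08742391  0.052     ] [ 0.51755635 -0.08652385  0.052     ]
border yaw -3.7819953353126854 [ 0.51483724 -0.05606442]
end yaw -4.138706784480013 [0.51371222 0.00380399]
cheek yaw 3.7308319620632115 [ 0.55637158 -0.0242064 ] 0.5568268696579777
cheek yaw 3.742197462446708 [ 0.4691517  -0.02607555] 0.46902916522098337
```

View pics/w1c.png

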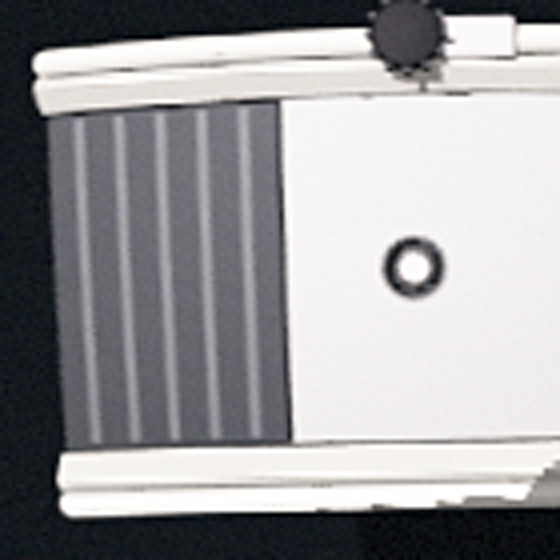

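Mixer yaw is about +3.75° and the pin is at (0.5173, −0.0872). The ledge target works out at (0.513, −0.025). Going above the block now.

Emit:
send_rows([
  [1,50,0,0,0,4,85],
  [1,50,0,0,0,4,85],
  [1,50,0,0,0,4,85],
  [1,50,0,0,0,4,85],
  [1,50,0,0,0,4,85],
  [1,50,0,0,0,4,85],
  [1,50,0,0,0,4,85],
  [1,40,0,0,0,4,85],
])

```text
clock: 3.15
tcp_pos: [0.4738, 0.2898, 0.2532]
eef_rot: [0.954, 0.298, 0.0, 0.0]
ft_force: [1.4, -0.2, -0.4]
gripper_width: 0.0852
```

Emit:
send_rows([
  [1,10,0,0,0,1,85],
  [1,10,0,0,0,0,85],
  [0,0,-10,0,0,0,85],
  [0,0,-10,0,0,0,85],
  [0,0,-10,0,0,0,85],
  [0,0,-10,0,0,0,85],
  [0,0,0,0,0,0,85],
  [0,0,0,0,0,0,85],
])

```text
clock: 4.15
tcp_pos: [0.4753, 0.3094, 0.2134]
eef_rot: [0.952, 0.306, 0.0, -0.0]
ft_force: [-0.3, -0.2, -0.1]
gripper_width: 0.0848
```

```bash
python3 - <<'E'
from h import *
import pickle
c=cap('wrist'); save(c,'w2.png'); pickle.dump(c,open('w2.pkl','wb')); print(c['s']['tcp_pos'],c['s']['eef_rot'],c['s']['ft_force'])
for p in((.489,.314,.042),(.531,.163,.042)): print(proj(c,p))
E
```

```text
[0.47528504 0.30942144 0.21341907] [ 9.51977467e-01  3.06168053e-01  1.59431416e-04 -2.79835694e-05] [-0.28219465 -0.22924235 -0.10135301]
[282.10587287 175.52018371]
[424.52988611 229.33930117]
```

View pics/w2.png

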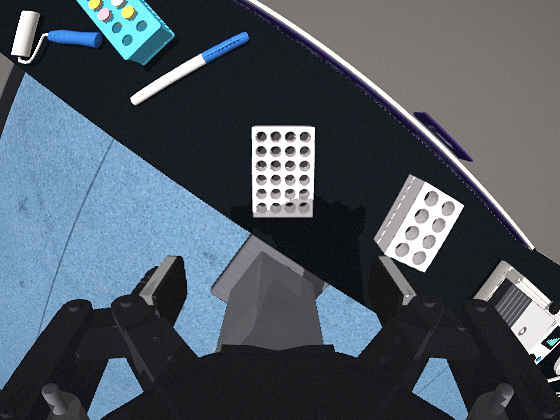

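The 24-well block is seen square-on, with its top-face corners near (252,126), (315,126), (313,217) and (253,217). Its lower edge lies in the arm's shadow.

```bash
python3 - <<'E'
from h import *
import pickle
c=pickle.load(open('w2.pkl','rb')); t=pickle.load(open('top.pkl','rb')); s=pickle.load(open('scene.pkl','rb'))
g=cv2.cvtColor(c['img'],cv2.COLOR_RGB2GRAY)
x,y=235,112; p=g[y:y+118,x:x+95]
m=((p>75)*255).astype(np.uint8); m=cv2.morphologyEx(m,cv2.MORPH_CLOSE,np.ones((15,15)))
n,l,S,q=cv2.connectedComponentsWithStats(m); k=1+np.argmax(S[1:,4]); print(S[k])
cs=cv2.findContours((l==k).astype(np.uint8),0,1)[0][0]
b=cv2.boxPoints(cv2.minAreaRect(cs))+[x,y]; print(b.tolist())
B=np.array([onz(c,*q,.042) for q in b]); print(B.round(4).tolist(),B.mean(0),[round(float(np.linalg.norm(B[i]-B[i-1])),4) for i in range(4)])
for i in range(4):
    d=B[i]-B[i-1]; print(np.degrees(np.arctan2(d[1],d[0])))
r=R.from_quat(c['s']['eef_rot']).as_matrix(); print('tool x yaw',np.degrees(np.arctan2(r[1,0],r[0,0])))
# height from two views: wrist corners vs corners in top image
tb=np.array([[149.8,198.2],[173.5,182.3],[197.1,217.6],[173.3,233.5]])
for i in range(4):
    pr=proj(t,B[i]); j=np.argmin(np.linalg.norm(tb-pr,axis=1)); print('tri',tri(c,b[i],t,tb[j]))
# 8 block
E
```

```text
[  16   13   64   93 5790]
[[251.0, 125.0], [314.0, 125.0], [314.0, 217.0], [251.0, 217.0]]
[[0.5103, 0.3635, 0.042], [0.5432, 0.318, 0.042], [0.4744, 0.2661, 0.042], [0.4396, 0.3145, 0.042]] [0.49185439 0.31552722 0.042     ] [0.086, 0.0562, 0.0862, 0.0597]
34.731205275678285
-54.1449571089099
-142.93655089010574
125.68256146733415
tool x yaw 35.656902037082666
tri (array([0.50949563, 0.36422585, 0.03882771]), np.float64(0.0015212716137002337))
tri (array([0.54351844, 0.3175607 , 0.03948501]), np.float64(0.0005960103441474024))
tri (array([0.47177195, 0.26447105, 0.0338078 ]), np.float64(0.0025727707847443488))
tri (array([0.43664055, 0.31318237, 0.03217601]), np.float64(0.000434274935821242))
```

Emit:
send_rows([
  [8.5,3.5,-20,0,0,0,85],
  [8.5,3.5,-25,0,0,0,85],
  [0,0,-25,0,0,0,85],
  [0,0,-25,0,0,0,85],
  [0,0,-25,0,0,0,85],
  [0,0,-25,0,0,0,85],
  [0,0,-20,0,0,0,85],
  [0,0,-10,0,0,0,85],
])

```text
clock: 5.2
tcp_pos: [0.492, 0.3163, 0.0374]
eef_rot: [0.952, 0.306, -0.0, 0.0]
ft_force: [-0.6, 0.4, 0.0]
gripper_width: 0.0851
```

Emit:
send_rows([
  [0,0,0,0,0,0,65],
  [0,0,0,0,0,0,50],
  [0,0,0,0,0,0,45],
  [0,0,0,0,0,0,45],
  [0,0,0,0,0,0,45],
  [0,0,0,0,0,0,45],
  [0,0,0,0,0,0,45],
  [0,0,0,0,0,0,45],
], squeeze=50)

```text
clock: 6.2
tcp_pos: [0.4928, 0.3165, 0.0392]
eef_rot: [0.952, 0.306, 0.001, -0.0]
ft_force: [-0.7, -0.8, 6.0]
gripper_width: 0.0549
```

Emit:
send_rows([
  [0,0,5,0,0,0,45],
  [0,0,15,0,0,0,45],
  [0,0,20,0,0,0,45],
  [0,0,20,0,0,0,45],
  [0,0,20,0,0,0,45],
  [0,0,20,0,0,0,45],
  [0,0,10,0,0,0,45],
  [0,0,0,0,0,0,45],
])

```text
clock: 7.2
tcp_pos: [0.4924, 0.3165, 0.149]
eef_rot: [0.952, 0.306, 0.001, -0.0]
ft_force: [-0.5, -0.8, -4.4]
gripper_width: 0.0554
```

```bash
python3 - <<'E'
from h import *
c=cap('wrist'); save(c,'w3.png'); print(c['s']['tcp_pos'],c['s']['eef_rot'],c['s']['ft_force'],c['s']['torque'],c['s']['gripper_width'])
E
```

```text
[0.49237775 0.31646836 0.14903409] [ 9.51983656e-01  3.06148202e-01  6.01503301e-04 -1.84740612e-04] [-0.47347573 -0.78448307 -4.43865283] [0.02416933 0.0063113  0.02671235] 0.05537735852015724
```

View pics/w3.png

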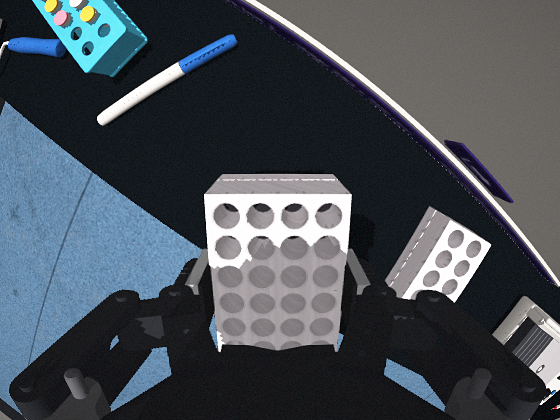

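The block is gripped: its far top edge runs (205,195)–(351,195), its near corners are about (218,345) and (336,345), and it looks level.

```bash
python3 - <<'E'
from h import *
c=cap('wrist'); s=c['s']; Q=R.from_quat(s['eef_rot']).as_matrix()
for z in(.149,.152,.155):
    P=np.array([Q.T@(onz(c,*p,z)-s['tcp_pos']) for p in((205,195),(351,195),(336,345.5),(218,345.5))])*1000
    print(z,P[:,:2].round(1).tolist(),[np.linalg.norm(P[i]-P[i-1]).round(1) for i in range(4)])
# front face bottom edge (222,175)-(335,175) : 42 below top
for z in (.107,.110,.113): 
    P=np.array([Q.T@(onz(c,*p,z)-s['tcp_pos']) for p in((220,175),(337,175))])*1000; print(z,P.round(1).tolist())
E
```

```text
0.149 [[39.2, -28.0], [39.3, 28.3], [-34.6, 28.0], [-34.7, -28.4]] [np.float64(73.9), np.float64(56.4), np.float64(73.9), np.float64(56.4)]
0.152 [[40.0, -27.3], [40.0, 27.6], [-32.0, 27.3], [-32.0, -27.7]] [np.float64(72.0), np.float64(55.0), np.float64(72.0), np.float64(55.0)]
0.155 [[40.7, -26.6], [40.8, 26.9], [-29.4, 26.6], [-29.4, -27.0]] [np.float64(70.2), np.float64(53.5), np.float64(70.2), np.float64(53.6)]
0.107 [[39.1, -29.4, 41.3], [39.1, 30.4, 41.3]]
0.11 [[39.6, -28.8, 38.3], [39.7, 29.8, 38.3]]
0.113 [[40.2, -28.3, 35.3], [40.3, 29.2, 35.3]]
```

Emit:
send_rows([
  [3,-35,0,0,0,-3,45],
  [3,-40,0,0,0,-4,45],
  [3,-40,0,0,0,-4,45],
  [3,-40,0,0,0,-4,45],
  [3,-40,0,0,0,-4,45],
  [3,-40,0,0,0,-4,45],
  [3,-40,0,0,0,-4,45],
  [1,-40,0,0,0,-4,45],
])

```text
clock: 8.3
tcp_pos: [0.514, 0.0001, 0.1476]
eef_rot: [0.999, 0.04, -0.0, 0.0]
ft_force: [1.5, 0.7, -3.9]
gripper_width: 0.0548
```

Emit:
send_rows([
  [0.5,-15,0,0,0,-0.9,45],
  [0,-12,0,0,0,0,45],
  [0,0,-10,0,0,0,45],
  [0,0,-10,0,0,0,45],
  [0,0,-5,0,0,0,45],
  [0,0,0,0,0,0,45],
  [0,0,0,0,0,0,45],
  [0,0,0,0,0,0,45],
])

```text
clock: 9.3
tcp_pos: [0.5149, -0.0256, 0.1236]
eef_rot: [0.999, 0.033, 0.0, 0.0]
ft_force: [0.3, 0.5, -3.9]
gripper_width: 0.0546
```

```bash
python3 - <<'E'
from h import *
c=cap('wrist'); save(c,'w4.png'); s=c['s']; r=R.from_quat(s['eef_rot']).as_matrix(); print(s['tcp_pos'],np.degrees(np.arctan2(r[1,0],r[0,0])),r[:,2],s['ft_force'])
t=cap('top'); im=cv2.resize(t['img'][140:250,290:450],(800,550),interpolation=2); cv2.imwrite('pics/t4.png',im[:,:,::-1])
E
```

```text
[ 0.51488592 -0.02561722  0.1235947 ] 3.7622913458985887 [ 6.56521422e-04 -7.17498235e-05 -9.99999782e-01] [ 0.3167448   0.48685258 -3.86340977]
```

View pics/w4.png

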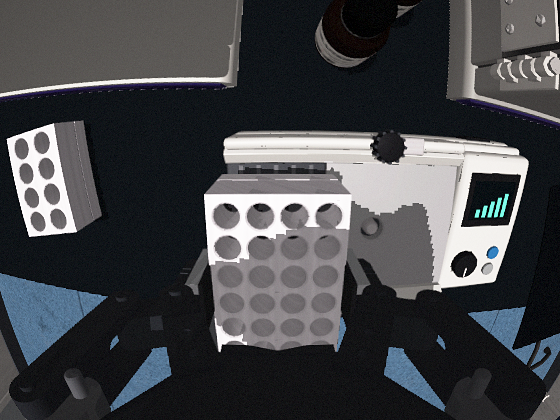

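The block is held over the ledge. The rear cheek's inner edge is at v≈163, the block's far edges at v≈195 (top) and 175 (bottom), and the pin at (371,227).

```bash
python3 - <<'E'
from h import *
c=cap('wrist'); s=c['s']; a=np.radians(3.75); X=np.array([np.cos(a),np.sin(a)]);Y=np.array([-np.sin(a),np.cos(a)])
g=cv2.GaussianBlur(cv2.cvtColor(c['img'],cv2.COLOR_RGB2GRAY),(3,3),0).astype(int)
for u in(245,265,285,305,320): print(u,g[150:200,u].tolist())
def rel(u,v,z): d=onz(c,u,v,z)[:2]-s['tcp_pos'][:2]; return (np.array([d@X,d@Y])*1000).round(1)
print('pin',rel(371,227,.0515),'cheek z52',rel(280,163,.052),'blk top',rel(278,194.5,s['tcp_pos'][2]+.001),'bot',rel(278,175,s['tcp_pos'][2]-.041))
E
```

```text
245 [221, 232, 234, 237, 229, 213, 206, 206, 206, 206, 210, 192, 130, 82, 81, 88, 88, 88, 89, 76, 48, 31, 28, 52, 106, 130, 127, 127, 142, 171, 167, 133, 119, 120, 123, 125, 124, 122, 122, 122, 123, 122, 123, 152, 211, 248, 252, 251, 251, 251]
265 [223, 232, 233, 233, 222, 210, 207, 206, 205, 205, 210, 187, 124, 84, 83, 85, 85, 87, 74, 45, 33, 33, 33, 58, 107, 130, 123, 114, 115, 123, 125, 122, 121, 122, 124, 124, 123, 122, 122, 122, 119, 113, 116, 151, 212, 249, 253, 252, 252, 251]
285 [227, 232, 232, 225, 215, 209, 207, 206, 206, 206, 212, 186, 114, 74, 78, 83, 83, 83, 85, 70, 42, 29, 32, 61, 111, 132, 128, 126, 139, 152, 139, 125, 124, 123, 123, 123, 120, 119, 120, 122, 123, 123, 126, 159, 217, 249, 253, 252, 252, 252]
305 [222, 234, 231, 223, 211, 207, 206, 206, 206, 205, 212, 196, 132, 82, 75, 79, 81, 76, 59, 39, 31, 30, 29, 54, 108, 132, 129, 129, 156, 194, 176, 133, 120, 122, 124, 125, 126, 126, 124, 124, 125, 121, 120, 149, 209, 246, 252, 251, 250, 250]
320 [226, 233, 233, 225, 212, 206, 206, 207, 207, 206, 207, 189, 130, 80, 72, 76, 76, 76, 78, 70, 49, 34, 28, 51, 104, 130, 128, 122, 121, 129, 130, 124, 123, 123, 121, 122, 122, 123, 121, 115, 112, 111, 111, 142, 207, 247, 252, 251, 251, 251]
pin [ -0.4 -61. ] cheek z52 [40.5 -1.9] blk top [39.4 -0.5] bot [39.  -0.6]
```

Emit:
send_rows([
  [1,0,-8,0,0,0,45],
  [0,0,-8,0,0,0,45],
  [0,0,-6,0,0,0,45],
  [0,0,-4,0,0,0,45],
  [0,0,-2,0,0,0,45],
  [0,0,-1,0,0,0,45],
  [0,0,-1,0,0,0,45],
  [0,0,0,0,0,0,45],
])

```text
clock: 10.45
tcp_pos: [0.5157, -0.0257, 0.0934]
eef_rot: [0.999, 0.033, 0.0, 0.0]
ft_force: [-0.2, -0.3, -4.0]
gripper_width: 0.055
```

Emit:
send_rows([
  [0,0,-1,0,0,0,45],
  [0,0,-1,0,0,0,45],
  [0,0,0,0,0,0,45],
  [0,0,0,0,0,0,45],
  [0,0,0,0,0,0,45],
  [0,0,0,0,0,0,45],
  [0,0,0,0,0,0,45],
  [0,0,0,0,0,0,45],
])

```text
clock: 11.45
tcp_pos: [0.5157, -0.0257, 0.0913]
eef_rot: [0.999, 0.033, 0.0, 0.0]
ft_force: [0.9, 0.3, -4.3]
gripper_width: 0.0551
```

Emit:
send_rows([
  [0,0,-1,0,0,0,45],
  [0,0,0,0,0,0,45],
  [0,0,-0.5,0,0,0,45],
  [0,0,0,0,0,0,45],
  [0,0,0,0,0,0,45],
  [0,0,0,0,0,0,45],
  [0,0,0,0,0,0,45],
  [0,0,0,0,0,0,45],
])

```text
clock: 12.45
tcp_pos: [0.5156, -0.0257, 0.0912]
eef_rot: [0.999, 0.033, 0.0, 0.0]
ft_force: [-3.1, 0.8, 10.0]
gripper_width: 0.0553
```

Contact with the ledge came at TCP z 0.0912, which puts the underside at 52 mm as expected. I'll ease the load and slide.

Emit:
send_rows([
  [-0.4,0,1.2,0,0,0,45],
  [0.4,-6,0,0,0,0,45],
  [0.4,-6,0,0,0,0,45],
  [0.4,-6,0,0,0,0,45],
  [0.4,-6,0,0,0,0,45],
  [0.4,-6,0,0,0,0,45],
  [0.4,-6,0,0,0,0,45],
  [0.4,-6,0,0,0,0,45],
])

```text
clock: 13.45
tcp_pos: [0.5184, -0.0673, 0.0912]
eef_rot: [0.999, 0.033, 0.0, -0.001]
ft_force: [-1.1, 5.0, 3.5]
gripper_width: 0.0545
```

Emit:
send_rows([
  [0,0,0,0,0,0,45],
  [0,0,0,0,0,0,45],
  [0,0,0,0,0,0,45],
  [0,0,0,0,0,0,45],
  [0,0,0,0,0,0,45],
  [0,0,0,0,0,0,45],
  [0,0,0,0,0,0,45],
  [0,0,0,0,0,0,45],
])

```text
clock: 14.45
tcp_pos: [0.5184, -0.0685, 0.0912]
eef_rot: [0.999, 0.032, 0.0, 0.001]
ft_force: [0.3, -1.2, 5.2]
gripper_width: 0.0551
```

Emit:
send_rows([
  [0.1,-2,0.3,0,0,0,45],
  [0.2,-3,0,0,0,0,45],
  [0.2,-3,0,0,0,0,45],
  [0.2,-3,0,0,0,0,45],
  [0.2,-3,0,0,0,0,45],
  [0.1,-2,0,0,0,0,45],
  [0.1,-2,0,0,0,0,45],
  [0,0,0,0,0,0,45],
])

```text
clock: 15.45
tcp_pos: [0.5185, -0.0871, 0.091]
eef_rot: [0.999, 0.032, -0.001, 0.001]
ft_force: [-0.4, -1.3, -3.1]
gripper_width: 0.055
```

```bash
python3 - <<'E'
from h import *
c=cap('wrist'); save(c,'w5.png'); s=c['s']; print(s['tcp_pos'],s['ft_force'],s['torque'])
Y=np.array([-.0654,.998]);d=np.array([.5173,-.0872])-s['tcp_pos'][:2]; print(d@Y,d@[.998,.0654])
E
```

```text
[ 0.51851731 -0.0871085   0.09098257] [-0.36611893 -1.26059012 -3.12323726] [-0.1654265   0.02399877 -0.04611494]
-1.170743532643006e-05 -0.0012208584280701212
```

View pics/w5.png

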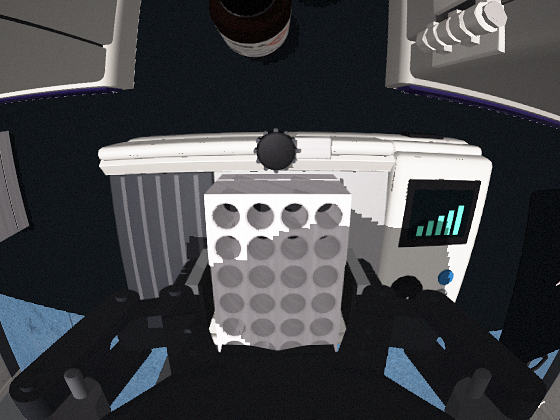

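The block is over the plate with the clamp screw in line with it, and the estimated pin offset is about 0. Next I lower gently and read the force.

Emit:
send_rows([
  [0,0,-0.5,0,0,0,45],
  [0,0,-0.5,0,0,0,45],
  [0,0,-0.5,0,0,0,45],
  [0,0,-0.5,0,0,0,45],
  [0,0,0,0,0,0,45],
  [0,0,0,0,0,0,45],
  [0,0,0,0,0,0,45],
  [0,0,0,0,0,0,45],
])

```text
clock: 16.5
tcp_pos: [0.5192, -0.0857, 0.0893]
eef_rot: [0.999, 0.033, 0.0, 0.0]
ft_force: [-0.7, -1.5, -1.3]
gripper_width: 0.0549
```

Emit:
send_rows([
  [0,0,-0.5,0,0,0,45],
  [0,0,-0.5,0,0,0,45],
  [0,0,-0.5,0,0,0,45],
  [0,0,-0.5,0,0,0,45],
  [0,0,0,0,0,0,45],
  [0,0,0,0,0,0,45],
  [0,0,0,0,0,0,45],
  [0,0,0,0,0,0,45],
])

```text
clock: 17.5
tcp_pos: [0.5192, -0.0857, 0.0873]
eef_rot: [0.999, 0.033, 0.0, 0.0]
ft_force: [0.2, -2.1, -0.3]
gripper_width: 0.0551
```

It has dropped onto the pin: 4 mm down at the plain spring force. Pressing home.

Emit:
send_rows([
  [0,0,-0.7,0,0,0,45],
  [0,0,-0.7,0,0,0,45],
  [0,0,-0.7,0,0,0,45],
  [0,0,-0.7,0,0,0,45],
  [0,0,-0.7,0,0,0,45],
  [0,0,-0.7,0,0,0,45],
  [0,0,-0.4,0,0,0,45],
  [0,0,0,0,0,0,45],
])

```text
clock: 18.5
tcp_pos: [0.5192, -0.0857, 0.0832]
eef_rot: [0.999, 0.033, 0.0, 0.0]
ft_force: [-2.1, -0.3, 6.9]
gripper_width: 0.055
```

Emit:
send_rows([
  [0,0,0,0,0,0,45],
  [0,0,0,0,0,0,45],
  [0,0,0,0,0,0,45],
  [0,0,0,0,0,0,45],
  [0,0,0,0,0,0,45],
  [0,0,0,0,0,0,45],
  [0,0,0,0,0,0,45],
  [0,0,0,0,0,0,45],
])

```text
clock: 19.5
tcp_pos: [0.5192, -0.0857, 0.0832]
eef_rot: [0.999, 0.033, 0.0, 0.0]
ft_force: [-2.8, 0.1, 6.9]
gripper_width: 0.0552
```

```bash
python3 - <<'E'
from h import *
c=cap('wrist'); save(c,'w6.png'); s=c['s']; print(s['clock'],s['tcp_pos'],s['ft_force'],s['torque'],s['gripper_width'])
E
```

```text
19.5 [ 0.51919338 -0.08569024  0.08321211] [-2.817054    0.05919254  6.92329141] [-0.35696819  0.5245672  -0.06526324] 0.05519113288007033
```

View pics/w6.png

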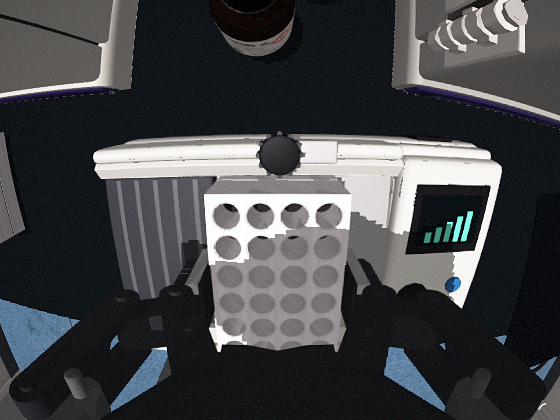

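The block has gone down exactly 8 mm (TCP z 0.0912 → 0.0832). The contact force of about 11 N is over the 7.4 N needed for the stop, and the block still sits square and unmoved in the grip.

```bash
python3 -c "
from rig import order; print(order.hand_in())"
```

```text
the job is handed in; nothing more can be done
None
```

The 24-well block is on the locating pin, pressed fully down and still gripped, ready for you to do up the clamp screw. I handed the job in at 19.5 s, and no verdict was reported.

I gripped the block across its 56 mm side and carried it over the other block. It touched the ledge at the expected height, with its underside at 52 mm. I then slid it about 61 mm to the right until it dropped onto the pin, and pressed it home.

**Last checks:**
- **Depth:** the tool went down 8.0 mm from its height when the block was on the ledge, which is the full travel.
- **Push:** about 11 N with the block's weight included, against the 7.4 N needed to reach the stop.
- **Grip:** the fingers are open 55 mm, set to 50 N, and the last picture shows the block square and unmoved in them.
- **Other block:** the 8-well block was not touched. I did not re-measure its position at the end.

**Small disagreements:**
- **Grip offset:** the camera put the block's centre about 2.5 mm off the tool's centre, while my first estimate put it within 1 mm. I set it down with a compromise.
- **Pin position:** while going down, the tool settled about 1.4 mm to the left of where I had measured the pin. I took this as the block centring itself on the pin.
- **Side force:** about 2.8 N remains at the end, probably light contact with a guide or the pin.

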